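Stand the red screwdriver in the green tool cup

ROBOT

A 6-joint arm with a two-finger parallel gripper is mounted at the origin on the work surface. World frame = base frame: x ahead of the robot, y to its left, z up, the work surface at z = 0. Lengths are in m, angles in rad, forces in N, time in s.
With the tool pointing down it reaches from about 0.375 to 0.825 m from the base axis. Payload 5.5 kg.
Tool frame: the origin (TCP) lies between the finger pads; the fingertips stand 17 mm ahead of it and the grasp point (between the pads) lies 2 mm behind it; z points along the fingers, y is the line along which they close (so a half turn about z gives the same grasp; the last joint's range is limited). The gripper opens to 85 mm and grips with 20 to 120 N. Pads are 22 mm wide; open, the fingers measure 114 mm over their backs; the gripper's body (76 mm by 85 mm) begins 54 mm behind the grasp point. The pads swing forward as they close: fully open they stand 13 mm farther back than shut.
Start: joints at [-1.26, 0.314, -0.047, 1.21, 0, 1.571], TCP at [0.183, -0.571, 0.216] pointing down, gripper open.
Joint ranges: [-2.67, 2.67], [-0.69, 1.73], [-1.03, 1.25], [-2.08, 2.16], [-1.42, 1.45], [-3.14, 3.14]. Speed limits (rad/s): [2.39, 2.39, 3.01, 3.14, 3.14, 3.14].

INTERFACE

Orientations are given as a unit quaternion [x, y, z, w].
In Python, from rig import ctrl gives the robot as it stands. The module is installed in compiled form; this text tells all that it offers. Calls block until the motion is done:
- ctrl.goto(position, orientation): joint-space move of the TCP to a pose.
- ctrl.move_linear(position, orientation=None, feed=0.15, stop_force=None): straight line of the TCP; orientation=None keeps the orientation; feed is the mean speed in m/s. With stop_force (N) it stops when the force on the tool has changed by that much, and returns True; else False.
- ctrl.set_joints(angles): joint-space move.
- ctrl.grip(opening, effort=None): opening from 0.0 (shut) to 1.0 (fully open); effort is the grip in N (None keeps the last); returns when the fingers have stopped.
- ctrl.dwell(seconds).
- ctrl.solve_ik(position, orientation): joint angles nearest the present ones, or None.
- ctrl.camera(name): name is "scene" or "side" or "wrist"; returns a dict with "image" (480x640x3 uint8, blue, green, red), "mtx" (3x3 intrinsics, pixels), "R" (3x3) and "t" (3): a world point X has camera coordinates R X + t. Camera axes: x right, y down, z forward; pixel columns grow to the right and rows downward; lengths in m; the calibration is good to about 2 mm. A picture is of the moment at which its call begins. There is no depth.
A pose or a line that the arm cannot do raises ctrl.MotionError and nothing moves.
- ctrl.finish_job(): hands the job in; it is judged then, once.
Readings, each from a call of its own:
- ctrl.current_time_s(): time.
- ctrl.current_joint_pos(): joint angles.
- ctrl.current_dq(): joint speeds.
- ctrl.current_tau(): joint torques, N m.
- ctrl.current_position(): TCP position.
- ctrl.current_tcp_rot(): TCP orientation.
- ctrl.current_contact_force(): force on the tool from outside, world axes, zero at the start.
- ctrl.current_ft_torque(): the same for the moment, N m.
- ctrl.current_width(): opening from 0.0 (shut) to 1.0 (fully open).
- ctrl.current_gripper_force(): force on a finger pad.
Only numpy, scipy, OpenCV 4.12 (cv2) and the standard library are available. Lean on these libraries where they do the work, as an engineer would, in place of code of your own. Each camera call takes 0.05 s, during which the arm holds its last target. There are 200 camera calls.

TASK

At the crate-building bench, take the red-handled screwdriver out of the sloping wooden rest and stand it, blade down and handle up, in the empty green tool cup. Leave the yellow and the blue screwdriver in their places in the rest, do not tip the green cup over, and leave it standing.

Things in the scene. Friction and masses are not known exactly. Their poses are not given: they have to be found in the camera images.
- driver_red: Red-handled screwdriver, 185 mm, 90 g. Origin at the blade tip, z axis up the shaft: round shaft 6 mm thick to 95 mm, then round handle to 185 mm (28 mm thick from 125 to 170 mm, slimmer at its ends); centre of mass about 120 mm up. Starts leaning 30 degrees from upright in a rest, handle up and roughly away from the robot, free above the rest; lifts straight up out of it.
- driver_yellow: Same screwdriver with a yellow handle, a bystander in another place of the rest. The rest is wooden, fixed, with three places side by side 85 mm apart: tips on a board 15 mm above the table behind a 14 mm high lip, shafts on a cross rod between pins that end 90 mm above the table.
- driver_blue: Same screwdriver with a blue handle, a bystander in the remaining place of the rest, leaning the same way. Origin at the blade tip, z axis up the shaft.
- cup_green: Empty round green steel cup, loose on the table, 0.4 kg, 56 mm outside and 50 mm inside diameter, 90 mm high, inner floor 5 mm above its underside. Origin at the centre of its underside, z axis up. A white cup of the same shape with pencils reaching 143 mm above the table stands nearby, at least 80 mm between centres.
Things that resemble listed ones, but are neither listed nor needed, are in the scene too. Of the things that look like the cup_green, the smaller one is meant.

How it is judged:
At the end, for the whole second after the job is handed in: Red screwdriver at rest in the green cup: tip within 28 mm of the cup axis and under 30 mm above its underside, handle up, leaning at most 31 degrees; cup upright on the table (within 6 degrees); yellow and blue screwdriver tips within 30 mm of where they started (horizontal distance between driver_red and cup_green below 0.028 m and z of driver_red in the frame of cup_green below 0.03 m and angle between driver_red's own z axis and vertical below 0.55 rad and angle between cup_green's own z axis and vertical below 0.1 rad and height (world z) of cup_green below 0.01 m and linear speed of driver_red below 0.03 m/s and distance of each of driver_yellow, driver_blue from where it was at the start of the episode below 0.03 m); the robot touches nothing.
It fails at once if the green cup is tipped over (angle between cup_green's own z axis and vertical above 0.6 rad).
It fails at once if the yellow or the blue screwdriver is knocked or taken out of its place in the rest (distance of any of driver_yellow, driver_blue from where it was at the start of the episode above 0.04 m or angle between any of driver_yellow, driver_blue's own z axis and vertical above 1 rad).
It also fails if it takes over 40 s, if anything falls off the work surface, if the arm or the gripper's body presses on something with over 40 N, if the wrist force passes 120 N, or if a joint passes its speed limit or range.

## Working session

There is one attempt and no reset: what is moved stays moved. The work goes in short steps, each a Python script; the robot and the scene stay as the last script left them, time stands still between calls to the robot, and variables do not carry over. Pictures are saved under pics/ and viewed, at most 10 in all, crops included, and the job is handed in when it is done.

```bash
mkdir -p pics; python3 - <<'E'
from rig import ctrl
import cv2,numpy as np
for n in ("scene","side"):
    c=ctrl.camera(n); cv2.imwrite(f"pics/{n}0.png",c["image"]); np.savez(f"{n}0.npz",**c)
    print(n,-c["R"].T@c["t"],c["R"][2])
print(ctrl.current_tcp_rot())
E
```

```text
scene [1.14325221 0.44358183 0.6355069 ] [-0.63379198 -0.45950012 -0.62222774]
side [0.02791334 0.66026618 0.52939368] [ 0.57582182 -0.6553937  -0.48876203]
[ 9.87948841e-01  1.54778819e-01 -1.36122071e-04 -7.65104428e-04]
```

View pics/scene0.png

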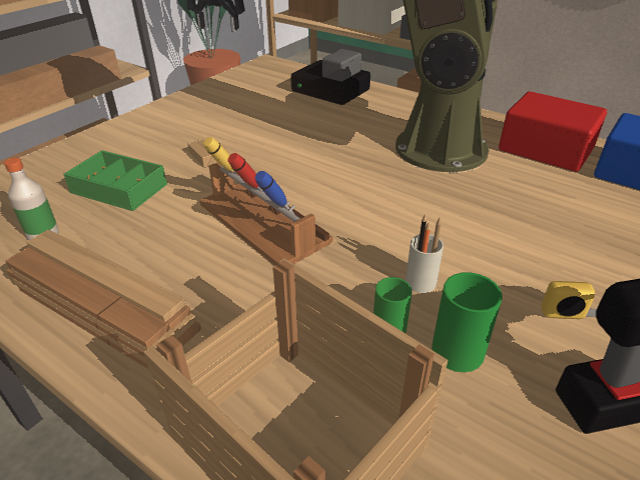

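View pics/side0.png

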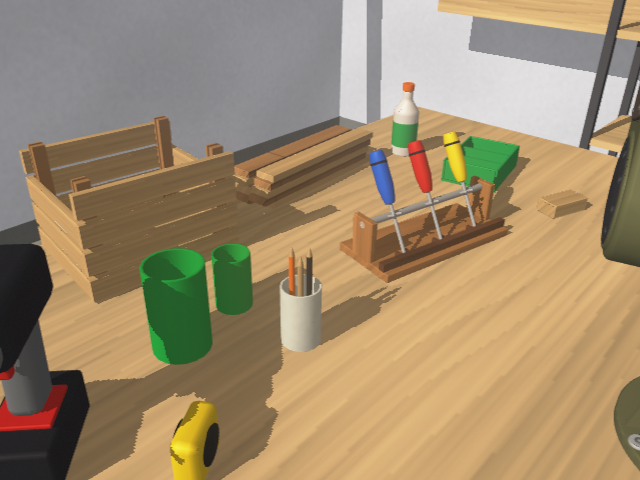

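The scene view shows the rest with three handles: yellow (216,152), red (242,170) and blue (270,188). The side view has red at (420,167) and the blade tips near the front board.
- **Could be taken for the cup:** small green cup, scene (393,305) / side (232,280). Large green cup, scene (468,320) / side (177,305). White cup, scene (424,262). Green tray, scene (115,178).
- **Could be taken for the driver:** yellow handle, blue handle, and the red box at (552,130).
- **Choice:** red handle and the smaller green cup.

```bash
cat > h.py <<'E'
import numpy as np,cv2
def load(n):
    d=np.load(n); return {k:d[k] for k in d}
def P(c): return c["mtx"]@np.c_[c["R"],c["t"]]
def tri(ca,cb,a,b):
    X=cv2.triangulatePoints(P(ca),P(cb),np.float64(a).reshape(2,1),np.float64(b).reshape(2,1)); return (X[:3]/X[3]).ravel()
def proj(c,X):
    x=P(c)@np.append(X,1); return x[:2]/x[2]
def ray_z(c,p,z):
    d=c["R"].T@np.linalg.inv(c["mtx"])@[p[0],p[1],1]; o=-c["R"].T@c["t"]; return o+d*(z-o[2])/d[2]
HUE={"red":[(0,6),(174,180)],"yellow":[(22,32)],"blue":[(105,125)],"green":[(50,75)]}
def mask(c,col,box,s=150,v=50):
    h=cv2.cvtColor(c["image"],cv2.COLOR_BGR2HSV); m=np.zeros(h.shape[:2],np.uint8)
    for a,b in HUE[col]: m|=cv2.inRange(h,(a,s,v),(b,255,255))
    k=np.zeros_like(m); x0,y0,x1,y1=box; k[y0:y1,x0:x1]=m[y0:y1,x0:x1]
    n,l,st,_=cv2.connectedComponentsWithStats(k); i=1+st[1:,4].argmax(); return l==i
def pca(m):
    p=np.argwhere(m)[:,::-1].astype(float); c=p.mean(0); w,v=np.linalg.eigh(np.cov((p-c).T)); return c,v[:,1],len(p)
def axis(ca,ma,cb,mb):
    N=[];cs=[]
    for c,m in((ca,ma),(cb,mb)):
        q,d,n=pca(m); cs.append(q); l=np.cross(np.append(q,1),np.append(q+d*10,1)); N.append(P(c).T@l)
    u=np.cross(N[0][:3],N[1][:3]); u/=np.linalg.norm(u); u*=np.sign(u[2])
    return tri(ca,cb,*cs),u
E
python3 - <<'E'
from h import *
a,b=load("scene0.npz"),load("side0.npz")
for col in("yellow","red","blue"):
    ma=mask(a,col,(195,130,300,220)); mb=mask(b,col,(360,120,480,215))
    p,u=axis(a,ma,b,mb)
    tip=p+u*(.015-p[2])/u[2]
    print(col,ma.sum(),mb.sum(),"cen",p.round(4),"u",u.round(3),"lean",np.degrees(np.arccos(u[2])).round(1),"az",np.degrees(np.arctan2(u[1],u[0])).round(1),"tip",tip.round(4),"dist",np.linalg.norm(p-tip).round(4))
# cup: fit centre (x,y) and mask silhouette of 56x90 cylinder
from scipy.optimize import minimize
obs=[(a,mask(a,"green",(370,270,412,340),80,20)),(b,mask(b,"green",(212,240,256,320),80,20))]
def sil(c,x,y):
    t=np.linspace(0,2*np.pi,40); pts=np.float32([proj(c,(x+.028*np.cos(k),y+.028*np.sin(k),z)) for z in(0,.09) for k in t])
    m=np.zeros((480,640),np.uint8); cv2.fillConvexPoly(m,cv2.convexHull((pts*16).round().astype(np.int32)),1,cv2.LINE_8,4); return m>0
g=lambda v:1-(sil(b,*v)&obs[1][1]).sum()/(sil(b,*v)|obs[1][1]).sum()
x0=ray_z(b,np.argwhere(obs[1][1])[:,::-1].mean(0),.045)[:2]
r=minimize(g,x0,method="Nelder-Mead",options=dict(initial_simplex=x0+.01*np.array([[0,0],[1,0],[0,1]])))
print("cup side",x0,r.x,r.fun,[int(o[1].sum()) for o in obs])
sa=sil(a,*r.x); print("scene check: mask inside sil",(sa&obs[0][1]).sum()/obs[0][1].sum())
print("scene cup rim row/cols",[np.argwhere(m).min(0)[::-1]for m in(obs[0][1],sa)],[np.argwhere(m).max(0)[::-1]for m in(obs[0][1],sa)])
print("white",ray_z(b,(301,345),.0),"big",ray_z(b,(180,350),0))
A=a["image"][120:340,190:510].copy();B=b["image"][120:340,190:510].copy()
for im,c in((A,a),(B,b)):
    s=sil(c,*r.x)[120:340,190:510].astype(np.uint8); cv2.drawContours(im,cv2.findContours(s,0,2)[0],-1,(255,0,255),1)
cv2.imwrite("pics/crop1.png",cv2.resize(np.hstack([A,B]),(800,275),interpolation=cv2.INTER_AREA if 0 else 2))
E
```

```text
yellow 52 546 cen [ 0.5126 -0.2494  0.1311] u [ 0.438 -0.029  0.899] lean 26.0 az -3.8 tip [ 0.456  -0.2456  0.015 ] dist 0.1292
red 458 562 cen [ 0.5362 -0.1745  0.1289] u [ 0.472 -0.086  0.878] lean 28.7 az -10.3 tip [ 0.4749 -0.1634  0.015 ] dist 0.1298
blue 42 354 cen [ 0.5514 -0.0745  0.133 ] u [ 0.442 -0.063  0.895] lean 26.5 az -8.1 tip [ 0.4931 -0.0662  0.015 ] dist 0.1319
cup side [0.61283013 0.1982127 ] [0.61334313 0.19745739] 0.07352395098403264 [1531, 2495]
scene check: mask inside sil 1.0
scene cup rim row/cols [array([374, 277]), array([371, 276])] [array([411, 332]), array([412, 341])]
white [0.47153219 0.19879947 0.        ] big [0.58338749 0.31771671 0.        ]
```

View pics/crop1.png

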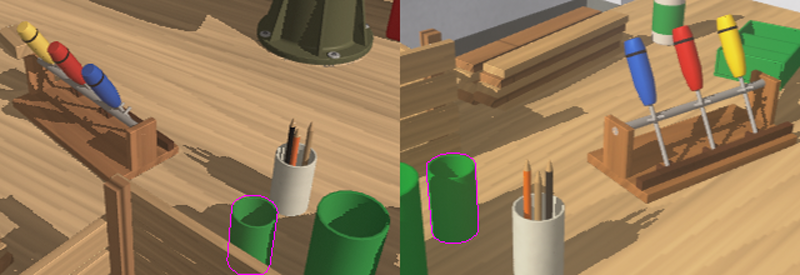

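The crop confirms the choice. The small green cup is outlined at (0.613, 0.197), and the white cup and large green cup are distinct from it. The red driver is the middle one, leaning about 30° at azimuth about -11°. Next I hover above it and refine with the wrist camera.

```bash
cat >> h.py <<'E'
from scipy.spatial.transform import Rotation as Ro
def ori(az,tilt=0):
    "tool down, closing horizontally across azimuth az(deg); tilt(deg) points it outward along az"
    a=np.radians(az); t=np.radians(tilt); f=np.array([np.cos(a),np.sin(a),0])
    z=f*np.sin(t)-np.array([0,0,1])*np.cos(t); y=np.array([-np.sin(a),np.cos(a),0])
    from rig import ctrl
    best=None
    for s in(1,-1):
        q=Ro.from_matrix(np.c_[np.cross(s*y,z),s*y,z]).as_quat(); best=(best or [])+[q]
    return best
def pick(p,qs):
    from rig import ctrl
    c=ctrl.current_joint_pos(); r=[(np.abs(np.array(j)-c).max(),q,j) for q in qs if (j:=ctrl.solve_ik(p,q)) is not None]
    return min(r,key=lambda k:k[0])
E
python3 - <<'E'
from h import *
from rig import ctrl
p=[.50,-.165,.32]
print([ctrl.solve_ik(p,q) for q in ori(-11)])
for z in(.16,.33): print([ctrl.solve_ik([.613,.197,z],q) for q in ori(18,30)])
d,q,j=pick(p,ori(-11)); print(j)
x=np.array(ctrl.current_position()); x[2]=.32; ctrl.move_linear(x,feed=.2)
ctrl.goto(p,q); c=ctrl.camera("wrist"); np.savez("w1.npz",**c); cv2.imwrite("pics/w1.png",c["image"])
print(ctrl.current_time_s(),ctrl.current_position(),-c["R"].T@c["t"],c["R"][2])
E
```

```text
[array([-0.31874756,  0.15268539, -0.01816157,  1.39994937,  0.        ,
       -0.12676134]), array([-0.31874756,  0.15268539, -0.01816157,  1.39994937,  0.        ,
        3.01483131])]
[array([ 0.3097652 ,  0.03999263, -0.67053417,  0.33667493,  0.00219703,
       -0.00380538]), array([ 3.09765201e-01,  3.99926271e-02, -6.70534174e-01,  3.36674930e-01,
        2.19702708e-03,  3.13778728e+00])]
[array([ 0.3097652 , -0.07455413, -0.37718813,  0.74456773,  0.00219703,
       -0.00380538]), array([ 3.09765201e-01, -7.45541289e-02, -3.77188132e-01,  7.44567728e-01,
        2.19702708e-03,  3.13778728e+00])]
[-0.31874756  0.15268539 -0.01816157  1.39994937  0.          3.01483131]
2.6833 [ 0.49981673 -0.16575459  0.31984703] [ 0.57081558 -0.17994086  0.47623744] [-0.27554747  0.05272094 -0.95984066]
```

View pics/w1.png

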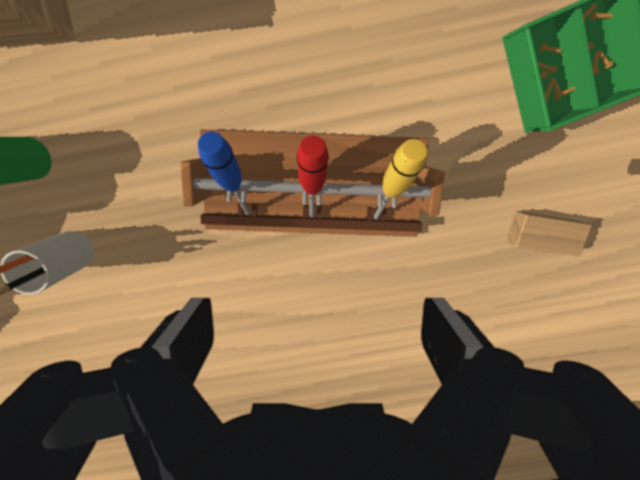

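The wrist view shows the red handle in the middle at (313,165), with its blade near (314,215). Blue is at (220,160) and yellow at (405,170). I now combine the wrist view with the fixed views.

```bash
python3 - <<'E'
from h import *
from scipy.optimize import least_squares
a,b,w=load("scene0.npz"),load("side0.npz"),load("w1.npz")
M=[(a,mask(a,"red",(195,130,300,220),130,30)),(b,mask(b,"red",(360,120,480,215),130,30)),(w,mask(w,"red",(290,125,340,200),130,30))]
for i,j in((0,1),(0,2),(1,2)):
    p,u=axis(*M[i],*M[j]); tip=p+u*(.015-p[2])/u[2]
    print(p.round(4),u.round(3),np.degrees(np.arccos(u[2])).round(1),np.degrees(np.arctan2(u[1],u[0])).round(1),"tip",tip.round(4))
# silhouette bounding (mask pixels vs projected handle hull), fit all views
prof=[(.097,.008),(.125,.014),(.170,.014),(.185,.009)]
def pts(v):
    x,y,lean,az=v; u=np.array([np.sin(lean)*np.cos(az),np.sin(lean)*np.sin(az),np.cos(lean)])
    e1=np.cross(u,[0,0,1.]);e1/=np.linalg.norm(e1);e2=np.cross(u,e1);t=np.linspace(0,2*np.pi,24)
    return u,[np.array([x,y,.015])+u*s+r*(e1*np.cos(k)+e2*np.sin(k)) for s,r in prof for k in t]
D=np.array([[np.cos(k),np.sin(k)] for k in np.linspace(0,2*np.pi,16,endpoint=False)])
obs=[np.max((np.argwhere(m)[:,::-1])@D.T,0)+.5*0 for _,m in M]
def f(v):
    return np.concatenate([np.max(np.array([proj(c,X) for X in pts(v)[1]])@D.T,0)-o for (c,_),o in zip(M,obs)])
r=least_squares(f,[.475,-.165,.5236,-.19],loss="soft_l1"); print(r.x.round(4),np.degrees(r.x[2:]).round(1),np.sqrt((r.fun**2).reshape(3,-1).mean(1)))
tip=np.append(r.x[:2],.015);print("grasp pt",(tip+.147*pts(r.x)[0]).round(4))
for c in("yellow","blue"):
    bx={"yellow":(380,130,430,200),"blue":(190,125,245,195)}[c]; q=pca(mask(w,c,bx,100,30))[0]; q2=pca(mask(w,"red",(290,125,340,200),130,30))[0]; print(c,ray_z(w,q,.14),"red",ray_z(w,q2,.14))
E
```

```text
[ 0.5362 -0.1744  0.1289] [ 0.471 -0.088  0.878] 28.6 -10.6 tip [ 0.4751 -0.163   0.015 ]
[ 0.5454 -0.1689  0.1415] [ 0.463 -0.108  0.88 ] 28.4 -13.1 tip [ 0.4789 -0.1534  0.015 ]
[ 0.5408 -0.1742  0.1235] [ 0.486 -0.112  0.867] 29.9 -13.0 tip [ 0.48   -0.1601  0.015 ]
[ 0.4681 -0.1549  0.5621 -0.2034] [ 32.2 -11.7] [1.29911907 6.21465058 0.75566001]
grasp pt [ 0.5449 -0.1707  0.1394]
yellow [ 0.52748849 -0.25533842  0.14      ] red [ 0.54749086 -0.17092556  0.14      ]
blue [ 0.56667221 -0.08685876  0.14      ] red [ 0.54749086 -0.17092556  0.14      ]
```

```bash
python3 - <<'E'
from h import *
from rig import ctrl
q=ori(-13)[0]; g=np.array([.546,-.171,.140])
ctrl.grip(.68,60)
ctrl.goto(g+[0,0,.12],q)
print("stopped",ctrl.move_linear(g,feed=.12,stop_force=8),ctrl.current_position())
ctrl.grip(0,60); print("w",ctrl.current_width()*85,ctrl.current_gripper_force(),ctrl.current_contact_force())
ctrl.move_linear(g+[0,0,.20],feed=.15)
print("w",ctrl.current_width()*85,ctrl.current_gripper_force(),ctrl.current_time_s())
# upright over the rest side, look
ctrl.dwell(.2)
for n in("scene","side"):
    c=ctrl.camera(n); np.savez(n+"2.npz",**c); cv2.imwrite(f"pics/{n}2.png",c["image"])
A,B=[cv2.imread(f"pics/{n}2.png") for n in("scene","side")]
cv2.imwrite("pics/lift.png",np.hstack([A[20:300,100:490],B[0:280,250:640]]))
E
```

```text
stopped False [ 0.54659182 -0.17117954  0.14080661]
w 24.69136763812115 58.80948856472969 [ 1.46537258 -0.68857854  3.53430256]
w 24.405160435256057 58.94954815506935 8.725
```

View pics/lift.png

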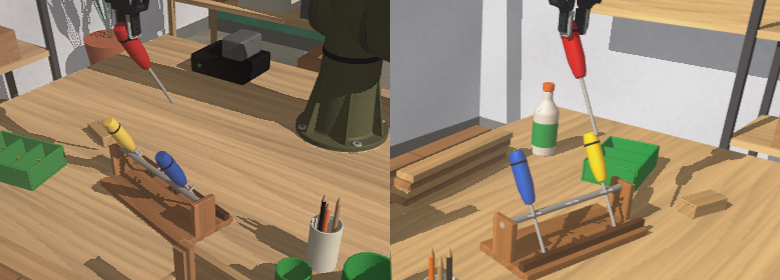

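Red is lifted and held, and yellow and blue are undisturbed. The blade tip is at scene (270,122) / side (457,135), and the shaft top is at scene (248,85) / side (443,78). I triangulate the tip in the tool frame, turn the driver upright above the cup, and check before inserting.

```bash
python3 - <<'E'
from h import *
from rig import ctrl
a,b=load("scene2.npz"),load("side2.npz")
tip=tri(a,b,(270,122),(457,135)); top=tri(a,b,(248,85),(443,78)); u=top-tip; L=np.linalg.norm(u); u/=L
T=np.array(ctrl.current_position()); R=Ro.from_quat(ctrl.current_tcp_rot())
print("tip",tip.round(4),"L",L,"lean",np.degrees(np.arccos(u[2])),"az",np.degrees(np.arctan2(u[1],u[0])),"tip->tcp",np.linalg.norm(T-tip),"dir",((T-tip)/np.linalg.norm(T-tip)).round(3))
print("tip in tool",R.inv().apply(tip-T).round(4),"u in tool",R.inv().apply(u).round(3))
E
```

```text
tip [ 0.4704 -0.1584  0.2112] L 0.09223379122264297 lean 27.178080254987563 az -10.582735355726246 tip->tcp 0.149512812597471 dir [ 0.505 -0.084  0.859]
tip in tool [ 0.0763 -0.0047  0.1285] u in tool [-0.456  0.019 -0.89 ]
```

```bash
python3 - <<'E'
from h import *
from rig import ctrl
cup=np.array([.6133,.1975]); tt=np.array([.0755,-.003,.1285])
q=ori(18,29)[0]; tgt=np.append(cup,.185)
T=tgt-Ro.from_quat(q).apply(tt); print(T,ctrl.solve_ik(T,q))
ctrl.goto(T,q); ctrl.dwell(.3); print(ctrl.current_position(),ctrl.current_time_s(),ctrl.current_width())
im=[]
for n in("scene","side"):
    c=ctrl.camera(n); np.savez(n+"3.npz",**c); u,v=proj(c,[.6133,.1975,.12]).astype(int); print(n,u,v,"axis px",[proj(c,[*cup,z]).round(1) for z in(.09,.185,.28)])
    u=np.clip(u,65,575); v=max(v,100); x0,y0=u-65,v-100; print("crop",x0,y0); im.append(cv2.resize(c["image"][y0:y0+180,x0:x0+130],(390,540),interpolation=2))
cv2.imwrite("pics/over.png",np.hstack(im))
E
```

```text
[0.61592586 0.20150758 0.33399176] [ 0.31689378 -0.05433202 -0.34022986  0.77875458 -0.00132572  0.00239166]
[0.61631236 0.20081445 0.33390659] 10.7167 0.2874881628614652
scene 394 273 axis px [array([393.2, 287.9]), array([398.8, 239. ]), array([405.4, 181.6])]
crop 329 173
side 228 233 axis px [array([230.2, 251.8]), array([226.1, 191.6]), array([221.4, 124.1])]
crop 163 133
```

View pics/over.png

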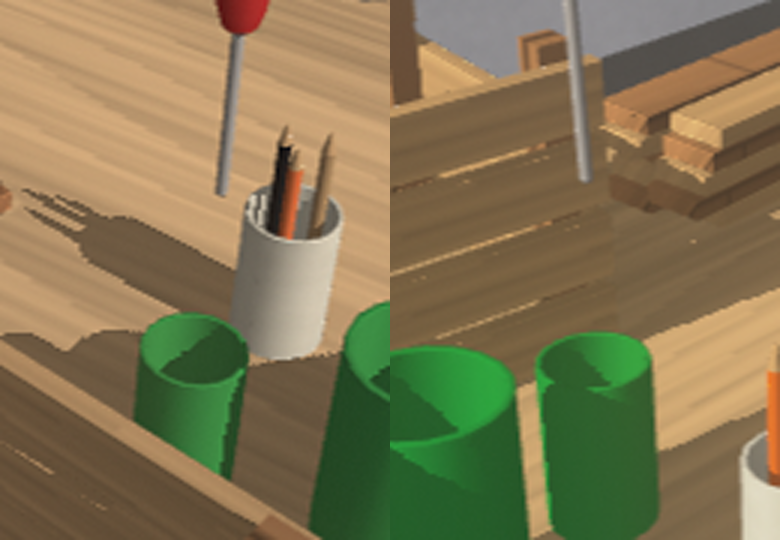

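The tip shows at scene (403,238) / side (228,193), a few pixels off the cup axis at (399,239) / (226,192). The rim centres at (393.7,289) / (231,253) agree with the cup estimate. I correct the offset and insert with force monitoring.

```bash
python3 - <<'E'
from h import *
from rig import ctrl
a,b=load("scene3.npz"),load("side3.npz")
tip=tri(a,b,(403,238),(228,193.3)); rim=tri(a,b,(393.7,289),(231.0,252.7)); print("tip",tip,"rim",rim)
d=np.append(np.array([.6133,.1975])-tip[:2],0); print("corr",d)
assert np.linalg.norm(d)<.015 and abs(tip[2]-.185)<.012
T=np.array(ctrl.current_position())+d
ctrl.move_linear(T,feed=.05)
dz=tip[2]-.011
s=ctrl.move_linear(T-[0,0,dz-.06],feed=.1,stop_force=5); print("s1",s)
if not s:
    s=ctrl.move_linear(T-[0,0,dz],feed=.05,stop_force=4); print("s2",s)
print(ctrl.current_position(),T[2]-dz,ctrl.current_contact_force(),ctrl.current_time_s())
im=[]
for n in("scene","side"):
    c=ctrl.camera(n); u,v=proj(c,[.6133,.1975,.12]).astype(int)
    x0,y0=u-75,v-110; im.append(cv2.resize(c["image"][y0:y0+200,x0:x0+150],(375,500),interpolation=2))
cv2.imwrite("pics/in.png",np.hstack(im))
E
```

```text
tip [0.60681051 0.20019751 0.18495441] rim [0.61252092 0.19757716 0.08818655]
corr [ 0.00648949 -0.00269751  0.        ]
s1 False
s2 False
[0.62300075 0.19849249 0.16048444] 0.15995332405477017 [ 0.39251527 -0.42163417 -0.96096821] 13.7583
```

View pics/in.png

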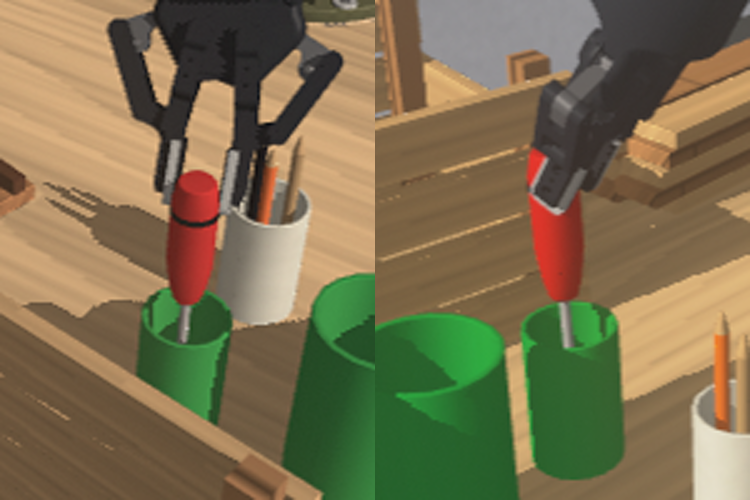

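The blade is inside the small cup in both views, with the shaft entering the rim near its centre. I lower it gently to the floor, release and retreat along the tool axis.

```bash
python3 - <<'E'
from h import *
from rig import ctrl
p=np.array(ctrl.current_position())
print("floor",ctrl.move_linear(p-[0,0,.010],feed=.02,stop_force=3),p[2]-ctrl.current_position()[2])
p=np.array(ctrl.current_position()); R=Ro.from_quat(ctrl.current_tcp_rot())
ctrl.grip(.6,20); ctrl.dwell(.5)
ctrl.move_linear(p-R.apply([0,0,.13]),feed=.12); 
p=np.array(ctrl.current_position()); ctrl.dwell(.8); print(ctrl.current_position(),ctrl.current_time_s(),ctrl.current_contact_force())
im=[]
for n in("scene","side"):
    c=ctrl.camera(n); im.append(c["image"][130:430,180:520] if n=="scene" else c["image"][100:400,130:530])
cv2.imwrite("pics/end.png",np.hstack(im))
E
```

```text
floor True 0.008269734407585244
[0.56326785 0.17907502 0.26583888] 17.1917 [-0.2361457   0.57497523 -0.15009343]
```

View pics/end.png

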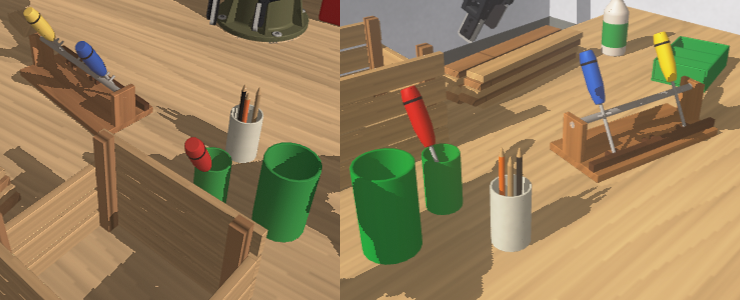

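The red driver stands in the upright green cup, with its lean limited by the rim to about 27° or less. Yellow and blue are in place and the arm is clear.

```bash
python3 -c "
from rig import ctrl
print(ctrl.finish_job())"
```

```text
the job is handed in; nothing more can be done
None
```

The red screwdriver stands blade down in the small green cup, which is upright, the yellow and blue ones are still in the rest, and I handed the job in at about 17 s; no verdict was returned.

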